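# Start up the jewellery stall's display

### The arm

A 6-joint arm with a two-finger parallel gripper is mounted at the origin on the work surface. World frame = base frame: x ahead of the robot, y to its left, z up, the work surface at z = 0. Lengths are in m, angles in rad, forces in N, time in s.
With the tool pointing down it reaches from about 0.225 to 0.875 m from the base axis. Payload 3.4 kg.
Tool frame: the origin (TCP) lies where the fingers leave the gripper's body, on its centre line; the fingertips stand 73 mm ahead of it and the grasp point (between the pads) lies 54 mm ahead of it; x points along the fingers, y is the direction in which the jaws open and shut, and the axes are right-handed (so a half turn about x gives the same grasp; the last joint's range is limited). The gripper opens to 85 mm and grips with 20 to 120 N. Pads are 22 mm wide; open, the fingers measure 114 mm over their backs; the gripper's body (76 mm by 85 mm) begins 54 mm behind the grasp point. The pads swing forward as they close: fully open they stand 13 mm farther back than shut.
Start: joints at [-1.304, 0.276, 1.505, -0, 1.361, -0.121], TCP at [0.217, -0.532, 0.304] pointing down, gripper open.
Joint ranges: [-2.89, 2.89], [-0.75, 2.08], [0.22, 2.7], [-1.18, 4.32], [0.11, 2.71], [-2.7, 2.7]. Speed limits (rad/s): [2.57, 2.57, 3.14, 3.14, 3.14, 3.14].

### API

Orientations are given as a unit quaternion [w, x, y, z].
In Python, from rig import manip gives the robot as it stands.
- The arm moves only by the tool play_rows, never from a script. Its argument "steps" is a list of rows, each a list of 5 numbers: the closure, from 0 (fully open) to 1 (shut), then the shift along the tool's x, y, z as a fraction of full scale, then the turn about the tool's x as a fraction of full scale. In form: [[grip, tx, ty, tz, twist], ...]. A call has 1 to 20 rows; each row shifts and turns the commanded pose from where the row before left it, along the tool's axes as they then stand; what a row does not reach is not made up. Full scale, the value 1, is 0.03 m for a shift and 6 degrees for a turn. A row lasts 1/10 s, in which the tool goes at most 50 mm and 8.59 degrees, less where a joint would pass 70% of its speed; a pose out of reach is approached as far as the arm can. A call with a number of a shift or a turn outside -1 to 1 is refused whole. A call with a gripper value outside its range is refused whole. The fingers move at their own pace and stop on an object; "newtons" is the grip in N (left out, the last holds). Time passes only in rows, so rows that do not move let the fingers close. It gives the time, the measured TCP pose, the force and the opening at its end, in the units of the state.
- manip.get_state(): the state, without advancing time (a new reading comes with each control period).
- manip.get_image(name): name is "scene" or "top" or "wrist"; returns (picture, depth): 384x512x3 uint8, red, green, blue; 384x512 float32, m along the optical axis (not along the pixel's ray), 0 where there is no reading.
- manip.camera_model(name): a dict with "mtx" (3x3 intrinsics, pixels), "R" (3x3) and "t" (3): a world point X has camera coordinates R X + t. Camera axes: x right, y down, z forward; pixel columns grow to the right and rows downward; lengths in m; the calibration is good to about 2 mm. A picture is of the moment at which its call begins: read the wrist's pose just before it. camera_model takes no time and is no camera call; for the wrist camera it gives the pose at the moment of the call.
- manip.sign_off(): hands the job in, once; it reports no verdict.
Trained networks look in the newest picture that a camera, given by its name, has taken for a name from the list of things; names that differ only in an ending like _2 or _b are one class to them, and where a whole thing is asked for, a point or a joint stands for the part that bears it (a point fixed in the world has none). Each returns a list of dicts, best first, with "conf" (0 to 1); they miss things now and then, are a little off and sometimes report something else, mostly with a low value. They report only what shows in the picture. A call takes as long as a camera call.
- manip.regions_of(camera, query): "mask" (384x512 bool, what is visible of it).
- manip.mark_of(camera, query): "location" ([x, y, z] in m, in the coordinates of the camera as it stood for that picture, good to about 4 mm: a listed point, or the origin of a listed thing).
The state is a dict: "clock": time; "qpos": joint angles; "qd": joint speeds; "effort": joint torques, N m; "position": TCP position; "ee_rot": TCP orientation; "contact_force": force on the tool from outside, world axes, zero at the start; "moment": the same for the moment, N m; "width": finger opening in m.
Only numpy, scipy, OpenCV 4.12 (cv2) and the standard library are available. Lean on these libraries where they do the work, as an engineer would, in place of code of your own. Each camera call takes 0.05 s, during which the arm holds its last target.

### The job

Start up the stall's jewellery display with presses of the fingertips: first press the raised half of the wide mains rocker on the power box until it has tipped fully over, then push the large round button on the light plinth fully in, and last press the bar-shaped start key of the turntable right down, keep it down for one second and let it spring back. Leave the two narrow rockers and the small round button as they are, and do not pick up, shove or knock over the plinth, the turntable or any of the goods on the table.

Things in the scene. Friction and masses are not known exactly. Their poses are not given: they have to be found in the camera images.
- power_box: grey power box, 120 x 200 mm, 60 mm high, screwed to the table, yaw up to 0.35 rad either way; origin at the centre of its underside. On top, side by side along its y: one WIDE mains rocker (at y = -45 mm) and two NARROW rockers (y = +30 and +72 mm). All rockers are white, two flat halves meeting in a shallow V, axle along the box's y, over the box's centre line
- mains_press (a point): spot to press: top face of the mains rocker's raised half, 23 mm out from the axle towards the box's +x. The rocker is 44 mm wide, its halves 32 mm long. When off, this half slopes up at 0.36 rad and the spot is 76 mm above the table; fully over, this half lies level at 68 mm. The point's yaw is the box's. It moves at about 3 N pressed here (friction) and stays where left
- mains (a joint): tip of the mains rocker, rad: 0 off, 0.36 fully over (on); starts at 0 to 0.03
- narrow_a (a joint): tip of the narrow rocker (16 mm wide, 44 mm long) next to the mains rocker, rad: 0 off, 0.36 on; starts on; feeds other lamps, to be left as it is
- narrow_b (a joint): tip of the outer narrow rocker, same size, rad: 0 off, 0.36 on; starts off; to be left as it is
- light_plinth: white light plinth, 195 x 160 mm, about 0.9 kg, loose on the table; origin on its underside, x from its low front ledge (28 mm high, 65 mm deep) to its panel (45 mm high). On the ledge a LARGE and a SMALL round button, 90 mm apart, the small one towards +y
- light_button_top (a point): centre of the top face of the large round button, 32 mm across, 42 mm above the table, 14 mm proud of the ledge. It goes 8 mm straight down against about 3 N of friction and stays where it is left. The point's yaw is the plinth's
- light_button (a joint): how far the large button is in, m: 0 out, 0.008 fully in (on); starts at 0 to 0.0008
- small_button (a joint): how far the small button (14 mm across, 8 mm proud, springs back) is in, m: 0 out, 0.004 in; to be left alone
- turntable: white turntable, base 200 x 170 x 32 mm, about 1.3 kg, loose on the table; origin at the centre of its underside, x from the start key at its front edge to its wooden disc (136 mm across, top 45 mm above the table)
- start_key_top (a point): centre of the top face of the start key, a bar 70 mm long (along the turntable's y) and 24 mm wide, 46 mm above the table, 14 mm proud of the base, 17 mm from the disc's edge. It goes 8 mm straight down and springs back: 2 N to start, 5.5 N fully down. The point's yaw is the turntable's
- start_key (a joint): how far the start key is pressed, m: 0 up, 0.008 fully down
- ring_cone: a turned wooden ring cone, foot 40 mm across, 55 mm tall, loose on the turntable's disc; origin at the centre of its underside; a bystander
- bangle: a brass bangle, 68 mm across, 12 mm high, lying loose on the light plinth's panel; origin at the centre of its underside; a bystander
- ring_box: a closed dark wooden ring box, 52 x 52 x 37 mm, loose on the table; origin at the centre of its underside; a bystander
- bead_jar: a green glass jar, 56 mm across, 70 mm tall, loose; origin at the centre of its underside; a bystander
- card_block: an earring card upright in a wooden block 35 x 80 mm, 90 mm tall, loose; origin at the centre of its underside; a bystander
- mug: a blue mug, 76 mm across and 85 mm tall with a handle, loose; origin at the centre of its underside; a bystander
- bead_dish: a low white dish, 90 mm across, 25 mm high, loose; origin at the centre of its underside; a bystander

How it is judged:
On the way, in this order (a step that is already met when the one before it is completed fails the run):
1. the wide mains rocker is tipped over (value of joint mains above 0.27 rad), for 0.1 s.
2. the large round button is pushed in (value of joint light_button above 0.0056 m), for 0.1 s.
3. the start key is held down (at least 0.7 s) (value of joint start_key above 0.0053 m), for 0.7 s.
4. the start key has sprung back (value of joint start_key below 0.002 m), for 0.1 s.
At the end, for the whole second after the job is handed in: The mains rocker is over (at least 0.27 of 0.36 rad), the large button is in (at least 5.6 of 8 mm), the start key is back up (within 2 mm), the narrow rockers and the small button are as they were, and plinth, turntable and goods stand still within 30 mm of where they were (value of joint mains above 0.27 rad and value of joint light_button above 0.0056 m and value of joint start_key below 0.002 m and value of joint narrow_a above 0.2 rad and value of joint narrow_b below 0.15 rad and value of joint small_button below 0.0015 m and distance of each of light_plinth, turntable, ring_cone, bangle, ring_box, bead_jar, card_block, mug, bead_dish from where it was at the start of the episode below 0.03 m and linear speed of each of ring_cone, bangle, ring_box, bead_jar, card_block, mug, bead_dish below 0.02 m/s); the robot touches nothing.
It fails at once if the large round button is pushed in before the mains rocker is over (value of joint light_button above 0.0045 m and value of joint mains below 0.2 rad).
It fails at once if the start key is pressed before the light is on (value of joint start_key above 0.0045 m and value of joint light_button below 0.0045 m).
It fails at once if a narrow rocker is switched or the small round button is pressed (value of joint narrow_a below 0.17 rad or value of joint narrow_b above 0.19 rad or value of joint small_button above 0.0025 m).
It fails at once if the light plinth or turntable is lifted, or shoved more than 30 mm (distance of any of light_plinth, turntable from where it was at the start of the episode above 0.03 m or height (world z) of any of light_plinth, turntable above 0.012 m).
It fails at once if a bystander is moved more than 30 mm, lifted or tipped over (distance of any of ring_cone, bangle, ring_box, bead_jar, card_block, mug, bead_dish from where it was at the start of the episode above 0.03 m or angle between any of ring_cone, bangle, ring_box, bead_jar, card_block, mug, bead_dish's own z axis and vertical above 0.5 rad).
It also fails if it takes over 48 s, if anything falls off the work surface, if the arm or the gripper's body presses on something with over 40 N, if the wrist force passes 120 N, or if a joint passes its speed limit or range.

## Working session

There is one attempt and no reset: what is moved stays moved. The work goes in short steps, Python scripts to look and compute and a tool call to move; the robot and the scene stay as the last step left them, time stands still between calls to the robot, and variables do not carry over. Pictures are saved under pics/ and viewed, and the job is handed in when it is done.

Besides the shell and the picture viewer there is one more tool, called after "Emit:" as name(argument=value, ...) on one line, values as JSON. play_rows: Moves the arm, as the interface text tells. Its arguments: {"type":"object","properties":{"steps":{"type":"array","items":{"type":"array","items":{"type":"number"}}},"newtons":{"type":"number"}},"required":["steps"]}

```bash
ls; mkdir -p pics; cat > h.py <<'E'
import numpy as np, cv2
from rig import manip
def snap(cam,fn):
    st=manip.get_state(); m=manip.camera_model(cam)
    img,d=manip.get_image(cam)
    cv2.imwrite('pics/'+fn,cv2.cvtColor(img,cv2.COLOR_RGB2BGR))
    return img,d,m
def w(m,p): return m['R'].T@(np.array(p)-m['t'])
E
python3 - <<'E'
from h import *
print(manip.get_state())
for c in ['top','scene']:
    img,d,m=snap(c,c+'0.png'); print(c, w(m,[0,0,0]), m['mtx'])
    np.savez('pics/'+c+'0.npz',img=img,d=d,**m)
    for q in ['mains_press','light_button_top','start_key_top','power_box','light_plinth','turntable']:
        r=manip.mark_of(c,q)
        print(q,[(round(x['conf'],2),w(m,x['location']).round(4)) for x in r[:3]])
print(manip.get_state()['clock'])
E
```

```text
pics
{'clock': 0.0, 'qpos': array([-1.30400659e+00,  2.76606657e-01,  1.50619220e+00,  1.06132919e-05,
        1.36072608e+00, -1.20946021e-01]), 'qd': array([-0.00105016, -0.00024443, -0.00101761, -0.00164044, -0.0001831 ,
        0.00025979]), 'effort': array([ 4.97236815e-04, -4.16769934e+01, -2.45805269e+01,  8.09177732e-05,
        1.12680299e-02,  7.82846257e-06]), 'position': array([ 0.21731665, -0.53189009,  0.30300942]), 'ee_rot': array([-0.13554573, -0.69381384, -0.13690897,  0.69390607]), 'contact_force': array([ 0.24619571, -0.2579299 , -0.93965934]), 'moment': array([-0.00256203, -0.01113117,  0.00166923]), 'width': 0.08561844256958277}
top [ 0.39412691 -0.011025    1.43180974] [[380.42225408   0.         260.30434687]
 [  0.         380.42225408 196.066192  ]
 [  0.           0.           1.        ]]
mains_press [(0.62, array([0.5546, 0.2697, 0.0724]))]
light_button_top [(0.52, array([ 0.5379, -0.0376,  0.0424]))]
start_key_top [(0.53, array([ 0.4947, -0.2694,  0.0424]))]
power_box [(0.95, array([ 0.5356,  0.3172, -0.0049]))]
light_plinth [(0.62, array([ 5.999e-01,  1.110e-02, -4.000e-04]))]
turntable [(0.88, array([ 0.5619, -0.2918, -0.0031]))]
scene [ 1.27944303 -0.81580131  0.82578031] [[395.28934252   0.         259.11549156]
 [  0.         395.28934252 195.0886126 ]
 [  0.           0.           1.        ]]
mains_press [(0.69, array([0.5567, 0.2655, 0.0736]))]
light_button_top [(0.73, array([0.6491, 0.0116, 0.0433])), (0.55, array([ 0.5458, -0.038 ,  0.0364]))]
start_key_top [(0.74, array([ 0.4977, -0.267 ,  0.044 ])), (0.26, array([ 0.5445,  0.3171, -0.0044]))]
power_box [(0.6, array([ 5.450e-01,  3.216e-01, -1.000e-04]))]
light_plinth []
turntable [(0.62, array([ 0.5582, -0.2937, -0.0029]))]
0.7
```

View pics/top0.png

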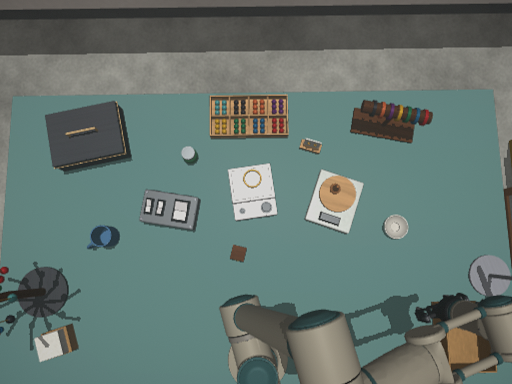

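View pics/scene0.png

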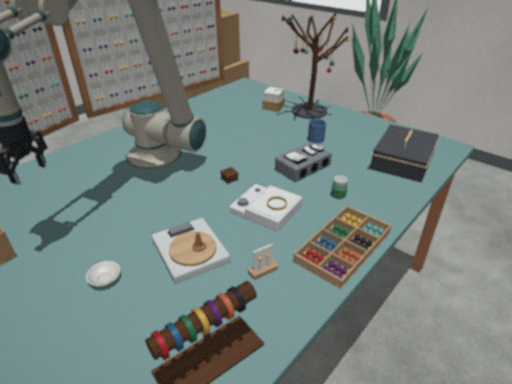

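Top view: power box at (170,210), with the wide rocker at (181,211); plinth at (252,192), with the large button at (266,207) and the small one at (242,210); turntable at (335,202), with its key at (329,219). Next I'll zoom in and measure yaws.

```bash
python3 - <<'E'
from h import *
z=np.load('pics/top0.npz'); img=z['img']
c=img[150:250,130:370]
big=cv2.resize(c,None,fx=3.3,fy=3.3,interpolation=cv2.INTER_CUBIC)
cv2.imwrite('pics/topz.png',big[...,::-1])
d=z['d'];K=z['mtx']
v,u=np.mgrid[0:384,0:512]
P=np.stack([(u-K[0,2])/K[0,0]*d,(v-K[1,2])/K[1,1]*d,d],-1)
W=(P-z['t'])@z['R']
def rect(sel,n):
    lab=cv2.connectedComponentsWithStats(sel.astype(np.uint8))
    for i in range(1,lab[0]):
        if lab[2][i,4]>200:
            p=W[lab[1]==i][:,:2].astype(np.float32)
            print(n,lab[2][i],cv2.minAreaRect(p*1000))
box=np.zeros((384,512),bool); box[155:240,130:370]=1
rect(box&(W[...,2]>0.018),'all')
rect(box&(W[...,2]>0.036),'hi')
for n,(a,b) in dict(mains=(181,211),big=(266,207),key=(329,219),small=(242,210)).items():
    print(n); print((W[b-4:b+5:2,a-6:a+7:2,2]*1000).round(0)); print(W[b,a])
E
```

```text
all [ 228  164   50   57 2233] ((543.911865234375, 3.0085906982421875), (300.6737060546875, 160.23927307128906), 7.483380317687988)
all [ 305  170   59   64 2452] ((486.0086364746094, -233.73385620117188), (223.27645874023438, 426.98193359375), 50.025169372558594)
all [ 139  190   61   41 1880] ((507.46734619140625, 193.81329345703125), (449.937744140625, 129.51881408691406), 77.10248565673828)
hi [ 228  164   47   41 1491] ((543.8516845703125, 3.0739288330078125), (300.5509033203125, 159.73748779296875), 7.587608814239502)
hi [ 319  176   37   37 1044] ((533.1265869140625, -176.08816528320312), (133.89984130859375, 410.2898864746094), 22.026411056518555)
hi [ 139  190   61   40 1843] ((507.46734619140625, 193.81329345703125), (449.937744140625, 129.51881408691406), 77.10248565673828)
mains
[[  73.   72.   70.   68.   73.   73.   66.]
 [  71.   71.   75.   67.   70.   69.   64.]
 [  69.   62.   68.   63.   66.   73.   61.]
 [  71.   67.   70.   70.   66.   66.   62.]
 [  68.   65.   71.   67.   68.   72. 1432.]]
[0.52672124 0.26793603 0.06345348]
big
[[30. 28. 27. 39. 27. 26. 25.]
 [28. 31. 46. 34. 36. 31. 26.]
 [27. 39. 45. 37. 40. 41. 19.]
 [32. 26. 45. 36. 41. 30. 28.]
 [26. 29. 28. 39. 31. 32. 30.]]
[ 0.53935801 -0.03945542  0.03676256]
key
[[49. 39. 48. 45. 33. 30. 32.]
 [44. 43. 45. 44. 41. 43. 47.]
 [46. 46. 51. 49. 48. 41. 45.]
 [39. 36. 39. 42. 46. 44. 41.]
 [28. 31. 31. 33. 29. 44. 45.]]
[ 0.49072101 -0.26778474  0.04891959]
small
[[  29.   25.   28.   30.   26.   22.   27.]
 [  30.   29.   29.   31.   24.   22.   29.]
 [  34.   27.   29.   34.   28.   28.   25.]
 [  30.   22.   31.   33. 1432.   27.   19.]
 [  26.   23.   25.   31.   29.   28.   27.]]
[0.52987353 0.04920069 0.0339291 ]
```

View pics/topz.png

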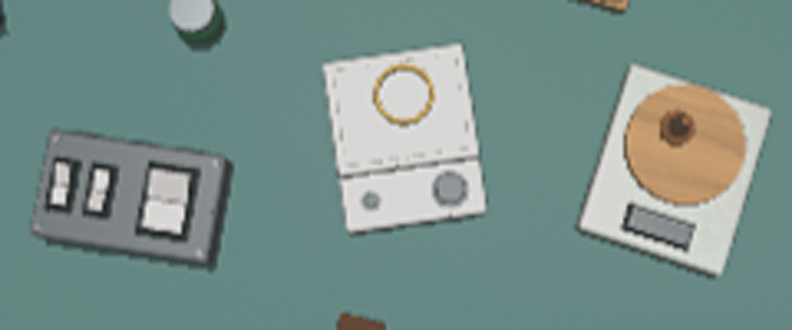

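```bash
cat >> h.py <<'E'
from scipy.spatial.transform import Rotation as Ro
def tool(st):
    q=st['ee_rot']; return Ro.from_quat([q[1],q[2],q[3],q[0]]).as_matrix()
def plan(tip, yaw, tiplen=0.073):
    """tip target, yaw: tool y parallel to thing's y"""
    st=manip.get_state(); R=tool(st)
    tcp=np.array(tip)+[0,0,tiplen]
    d=R.T@(tcp-st['position'])
    yd=np.array([-np.sin(yaw),np.cos(yaw),0])
    b=R.T@yd; a=np.arctan2(b[2],b[1]); a=(a+np.pi/2)%np.pi-np.pi/2
    print('t',round(st['clock'],2),'tip',(st['position']+R[:,0]*tiplen).round(4),'toolx',R[:,0].round(3),'y',R[:,1].round(3),'z',R[:,2].round(3))
    print('shift in units of 0.03:',(d/0.03).round(3),'twist deg',round(np.degrees(a),2),'F',st['contact_force'].round(2),'w',round(st['width'],4), 'q',st['qpos'].round(2))
E
python3 - <<'E'
from h import *
z=np.load('pics/top0.npz'); d=z['d'];K=z['mtx']
v,u=np.mgrid[0:384,0:512]
P=np.stack([(u-K[0,2])/K[0,0]*d,(v-K[1,2])/K[1,1]*d,d],-1)
W=(P-z['t'])@z['R']
Z=W[...,2]; Z[d==0]=0
Z=cv2.medianBlur(Z.astype(np.float32),3)
box=np.zeros((384,512),bool); box[155:240,130:370]=1
for th in (0.018,0.036):
    lab=cv2.connectedComponentsWithStats((box&(Z>th)&(d>0)).astype(np.uint8))
    for i in range(1,lab[0]):
        if lab[2][i,4]>200:
            ys,xs=np.nonzero(lab[1]==i); r=cv2.minAreaRect(np.stack([xs,ys],-1).astype(np.float32))
            print(th,r)
plan([0.556,0.268,0.115],-0.161)
plan([0.541,-0.0385,0.08],0.137)
plan([0.496,-0.268,0.08],-0.30)
E
```

```text
0.018 ((252.35000610351562, 191.95001220703125), (51.760215759277344, 43.133514404296875), 81.8698959350586)
0.018 ((334.3500061035156, 201.45001220703125), (46.48548126220703, 53.12626266479492), 18.434947967529297)
0.018 ((169.43243408203125, 209.4053955078125), (56.882049560546875, 33.53739547729492), 9.462321281433105)
0.036 ((251.1300048828125, 183.41000366210938), (34.506805419921875, 43.13351058959961), 81.8698959350586)
0.036 ((337.75, 193.75001525878906), (36.06244659423828, 35.35533905029297), 45.0)
0.036 ((169.03433227539062, 209.28550720214844), (56.24462127685547, 33.41498947143555), 9.090276718139648)
t 0.7 tip [ 0.2174 -0.5323  0.2309] toolx [-0. -0. -1.] y [ 0.378 -0.926  0.   ] z [-0.926 -0.378  0.   ]
shift in units of 0.03: [  3.861 -20.429 -20.537] twist deg 31.44 F [ 0.64 -0.49  0.85] w 0.0851 q [-1.3   0.28  1.5  -0.    1.36 -0.12]
t 0.7 tip [ 0.2174 -0.5323  0.2309] toolx [-0. -0. -1.] y [ 0.378 -0.926  0.   ] z [-0.926 -0.378  0.   ]
shift in units of 0.03: [  5.029 -11.16  -16.21 ] twist deg 14.37 F [ 0.64 -0.49  0.85] w 0.0851 q [-1.3   0.28  1.5  -0.    1.36 -0.12]
t 0.7 tip [ 0.2174 -0.5323  0.2309] toolx [-0. -0. -1.] y [ 0.378 -0.926  0.   ] z [-0.926 -0.378  0.   ]
shift in units of 0.03: [  5.03   -4.646 -11.929] twist deg 39.41 F [ 0.64 -0.49  0.85] w 0.0851 q [-1.3   0.28  1.5  -0.    1.36 -0.12]
```

Emit:
play_rows(steps=[[1, 0, 0, 0, 1], [1, 0, 0, 0, 1], [1, 0, 0, 0, 1], [1, 0, 0, 0, 1], [1, 0, 0, 0, 1], [1, 0, 0, 0, 0.24]], newtons=40)

```text
clock: 1.3
position: [0.2174, -0.5323, 0.3039]
ee_rot: [-0.057, 0.705, -0.057, -0.705]
contact_force: [0.1, -0.2, 0.4]
width: -0.0001
```

```bash
python3 - <<'E'
from h import *
plan([0.500,0.268,0.22],-0.162)
E
```

```text
t 1.3 tip [ 0.2174 -0.5323  0.2309] toolx [ 0. -0. -1.] y [-0.161 -0.987  0.   ] z [-0.987  0.161 -0.   ]
shift in units of 0.03: [  0.362 -27.848  -4.991] twist deg -0.0 F [ 0.05 -0.2   0.41] w -0.0001 q [-1.3   0.28  1.5  -0.    1.36  0.43]
```

Emit:
play_rows(steps=[[1, 0, -1, -0.18, 0], [1, 0, -1, -0.18, 0], [1, 0, -1, -0.18, 0], [1, 0, -1, -0.18, 0], [1, 0, -1, -0.18, 0], [1, 0, -1, -0.18, 0], [1, 0, -1, -0.18, 0], [1, 0, -1, -0.18, 0], [1, 0, -1, -0.18, 0], [1, 0, -1, -0.18, 0], [1, 0, -1, -0.18, 0], [1, 0, -1, -0.18, 0], [1, 0, -1, -0.18, 0], [1, 0, -1, -0.18, 0], [1, 0, -1, -0.18, 0], [1, 0, -1, -0.18, 0], [1, 0, -1, -0.18, 0], [1, 0, -1, -0.18, 0], [1, 0, -1, -0.18, 0], [1, 0, -1, -0.18, 0]])

```text
clock: 3.3
position: [0.4204, 0.0439, 0.3041]
ee_rot: [-0.056, 0.705, -0.056, -0.705]
contact_force: [0.0, -0.1, 0.4]
width: -0.0003
```

Emit:
play_rows(steps=[[1, 0, -1, -0.18, 0], [1, 0, -1, -0.18, 0], [1, 0, -1, -0.18, 0], [1, 0, -1, -0.18, 0], [1, 0, -1, -0.18, 0], [1, 0, -1, -0.18, 0], [1, 0, -1, -0.18, 0], [1, 0.2, -0.85, 0.05, 0], [1, 0, 0, 0, 0]])

```text
clock: 4.2
position: [0.4939, 0.2719, 0.2969]
ee_rot: [0.056, -0.705, 0.055, 0.705]
contact_force: [-0.1, -0.5, 0.0]
width: -0.0002
```

```bash
python3 - <<'E'
from h import *
plan([0.556,0.268,0.115],-0.162)
img,d,m=snap('wrist','w1.png'); print(w(m,[0,0,0]))
for q in ['mains_press','light_button_top','power_box']:
    r=manip.mark_of('wrist',q)
    print(q,[(round(x['conf'],2),w(m,x['location']).round(4)) for x in r[:3]])
np.savez('pics/w1.npz',d=d,img=img,**m)
E
```

```text
t 4.2 tip [0.4938 0.272  0.2239] toolx [-0.001  0.001 -1.   ] y [-0.156 -0.988 -0.001] z [-0.988  0.156  0.001]
shift in units of 0.03: [ 3.627 -0.192 -2.07 ] twist deg 0.3 F [-0.14 -0.53  0.01] w -0.0002 q [0.38 0.26 1.54 0.   1.34 2.11]
[0.56883751 0.26118683 0.36864131]
mains_press [(0.65, array([0.55  , 0.2664, 0.0763]))]
light_button_top []
power_box [(0.8, array([0.5385, 0.3172, 0.0033]))]
```

View pics/w1.png

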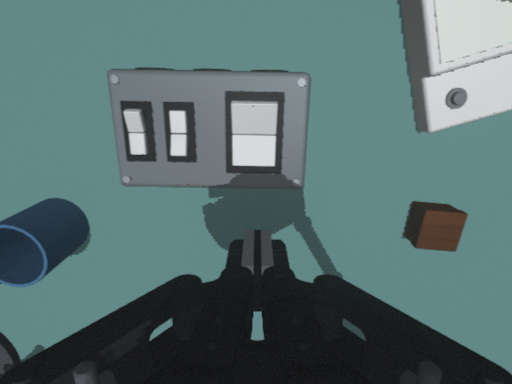

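The wrist picture shows the wide rocker at (254,134), which is its axle, with the darker raised half above it (v 101–134). The narrow rockers are at (136,132) and (178,132). I'll turn those pixels into positions.

```bash
cat >> h.py <<'E'
def ray(m,u,v,z):
    K=m['mtx']; r=m['R'].T@np.array([(u-K[0,2])/K[0,0],(v-K[1,2])/K[1,1],1]); c=w(m,[0,0,0])
    return c+r*(z-c[2])/r[2]
E
python3 - <<'E'
from h import *
m=np.load('pics/w1.npz')
for n,u,v,z in [('axle',254.5,134.5,0.068),('far end',254.5,101,0.079),('near end',254,167,.068),('spot',254.5,110,0.076),('c1',110,70,.06),('c2',309,73,.06),('c3',305,187,.06),('c4',118,186,.06)]:
    print(n,ray(m,u,v,z).round(4))
d=m['d'];K=m['mtx']
v,u=np.mgrid[0:384,0:512]
P=np.stack([(u-K[0,2])/K[0,0]*d,(v-K[1,2])/K[1,1]*d,d],-1)
W=(P-m['t'])@m['R']
for v in range(98,172,6): print(v,np.median(W[v,240:268],0).round(4))
E
```

```text
axle [0.5313 0.2699 0.068 ]
far end [0.5633 0.2647 0.079 ]
near end [0.4985 0.2756 0.068 ]
spot [0.5551 0.266  0.076 ]
c1 [0.6128 0.3979 0.06  ]
c2 [0.5804 0.2088 0.06  ]
c3 [0.4662 0.225  0.06  ]
c4 [0.4986 0.4246 0.06  ]
98 [0.5659 0.2654 0.0637]
104 [0.5608 0.266  0.0801]
110 [0.5554 0.2669 0.0785]
116 [0.5498 0.2678 0.0765]
122 [0.5441 0.2687 0.0746]
128 [0.5383 0.2697 0.0724]
134 [0.5322 0.2707 0.0697]
140 [0.5264 0.2716 0.0701]
146 [0.5205 0.2726 0.0701]
152 [0.5144 0.2736 0.07  ]
158 [0.5084 0.2745 0.0702]
164 [0.5026 0.2745 0.0707]
170 [0.4945 0.2768 0.0639]
```

Emit:
play_rows(steps=[[1, 0.6, -0.1, -1, 0], [1, 0.9, -0.05, -1, 0], [1, 1, 0, 0, 0], [1, 1, 0, 0, 0], [1, 0.6, 0, 0, 0], [1, 0, 0, 0, 0], [1, 0, 0, 0, 0]])

```text
clock: 5.1
position: [0.554, 0.2633, 0.1755]
ee_rot: [-0.057, 0.705, -0.057, -0.705]
contact_force: [0.2, 0.6, 0.1]
width: -0.0
```

```bash
python3 - <<'E'
from h import *
plan([0.554,0.267,0.068],-0.162)
E
```

```text
t 5.1 tip [0.5541 0.2633 0.1025] toolx [ 0.001 -0.    -1.   ] y [-0.161 -0.987 -0.   ] z [-0.987  0.161 -0.001]
shift in units of 0.03: [ 1.152 -0.12   0.022] twist deg 0.01 F [0.2  0.63 0.1 ] w -0.0 q [ 0.33  0.43  1.61 -0.    1.11  2.06]
```

Emit:
play_rows(steps=[[1, 0.4, -0.12, 0.02, 0], [1, 0.25, 0, 0, 0], [1, 0.1, 0, 0, 0], [1, 0.1, 0, 0, 0], [1, 0.1, 0, 0, 0]])

```text
clock: 5.6
position: [0.5542, 0.2677, 0.1468]
ee_rot: [-0.057, 0.705, -0.057, -0.704]
contact_force: [0.8, -0.5, 2.1]
width: -0.0005
```

Emit:
play_rows(steps=[[1, 0.07, 0, 0, 0], [1, 0.05, 0, 0, 0], [1, 0.05, 0, 0, 0], [1, 0, 0, 0, 0]])

```text
clock: 6.0
position: [0.5539, 0.2678, 0.1413]
ee_rot: [-0.057, 0.705, -0.057, -0.705]
contact_force: [1.0, -0.3, 1.4]
width: -0.0
```

```bash
python3 - <<'E'
from h import *
plan([0.554,0.267,0.068],-0.162)
img,d,m=snap('wrist','w2.png')
np.savez('pics/w2.npz',d=d,img=img,**m)
E
```

```text
t 6.0 tip [0.554  0.2679 0.0683] toolx [ 0.001  0.    -1.   ] y [-0.16  -0.987 -0.   ] z [-0.987  0.16  -0.001]
shift in units of 0.03: [ 0.009  0.027 -0.006] twist deg 0.05 F [ 1.01 -0.28  1.37] w -0.0 q [0.34 0.46 1.65 0.   1.03 2.07]
```

View pics/w2.png

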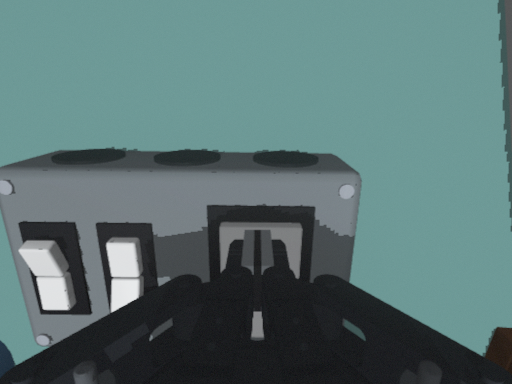

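The fingertips are on the raised half, around (258,245), and the narrow rockers at (45,270) and (125,270) are clear. The force is still small, so I'll go down until it rises at the stop.

Emit:
play_rows(steps=[[1, 0.04, 0, 0, 0], [1, 0.03, 0, 0, 0], [1, 0, 0, 0, 0]])

```text
clock: 6.35
position: [0.5538, 0.2679, 0.1406]
ee_rot: [-0.057, 0.705, -0.057, -0.704]
contact_force: [-0.2, -0.9, 9.5]
width: -0.0001
```

Emit:
play_rows(steps=[[1, 0.04, 0, 0, 0], [1, 0, 0, 0, 0], [1, 0, 0, 0, 0]])

```text
clock: 6.65
position: [0.5538, 0.2679, 0.1405]
ee_rot: [-0.057, 0.705, -0.057, -0.704]
contact_force: [-1.6, -1.7, 15.5]
width: 0.0002
```

Firm stop at tip height 67.5 mm, and the text says 68 mm when fully over. I'll lift and check.

Emit:
play_rows(steps=[[1, -0.5, 0, 0, 0], [1, -1, 0, 0, 0], [1, -1, 0, 0, 0], [1, -1, 0.5, 1, 0], [1, -0.5, 1, 1, 0], [1, 0, 1, 0.5, 0], [1, 0, 0, 0, 0]])

```text
clock: 7.35
position: [0.4634, 0.2035, 0.258]
ee_rot: [0.056, -0.703, 0.058, 0.706]
contact_force: [0.8, 0.5, -0.5]
width: -0.0004
```

```bash
python3 - <<'E'
from h import *
plan([0.46,-0.0385,0.20],0.142)
img,d,m=snap('wrist','w3.png')
np.savez('pics/w3.npz',d=d,img=img,**m)
E
```

```text
t 7.35 tip [0.4631 0.2033 0.185 ] toolx [-0.004 -0.002 -1.   ] y [-0.161 -0.987  0.003] z [-0.987  0.161  0.004]
shift in units of 0.03: [-0.484  7.98  -1.186] twist deg -17.42 F [ 0.85  0.47 -0.49] w -0.0004 q [ 0.28  0.21  1.72 -0.    1.22  2.01]
```

View pics/w3.png

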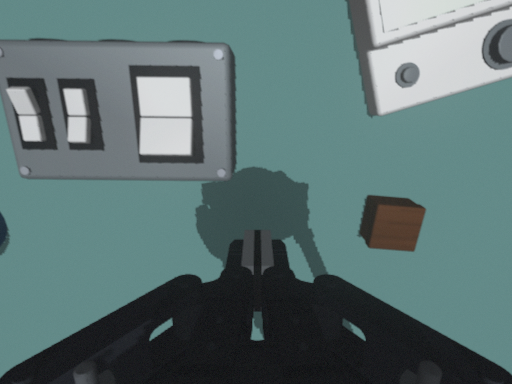

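The mains rocker has tipped: its upper half at (165,97) is now the bright level one. Both narrow rockers look unchanged. On to the plinth.

Emit:
play_rows(steps=[[1, 0, 1, 0, -1], [1, 0, 1, 0, -1], [1, 0, 1, 0, -0.9], [1, 0, 1, 0, 0], [1, 0, 1, 0, 0], [1, 0, 1, 0, 0], [1, 0, 1, 0, 0], [1, 0, 0.6, 0, 0], [1, 0, 0, 0, 0]])

```text
clock: 8.3
position: [0.4835, -0.022, 0.2573]
ee_rot: [-0.049, -0.705, -0.049, 0.706]
contact_force: [0.2, 1.2, -0.9]
width: 0.0001
```

```bash
python3 - <<'E'
from h import *
z=np.load('pics/w3.npz'); d=z['d'];K=z['mtx']
v,u=np.mgrid[0:384,0:512]
P=np.stack([(u-K[0,2])/K[0,0]*d,(v-K[1,2])/K[1,1]*d,d],-1)
W=(P-z['t'])@z['R']
for vv in range(80,154,8): print(vv,np.median(W[vv,155:178],0).round(4))
plan([0.541,-0.0385,0.08],0.142)
img,d,m=snap('wrist','w4.png')
np.savez('pics/w4.npz',d=d,img=img,**m)
for q in ['light_button_top','start_key_top','light_plinth']:
    r=manip.mark_of('wrist',q)
    print(q,[(round(x['conf'],2),w(m,x['location']).round(4)) for x in r[:3]])
E
```

```text
80 [0.5606 0.2637 0.0699]
88 [0.5545 0.2652 0.0701]
96 [0.5485 0.2671 0.0699]
104 [0.5422 0.2682 0.0699]
112 [0.5359 0.27   0.07  ]
120 [0.5295 0.2714 0.0708]
128 [0.5231 0.2725 0.0731]
136 [0.5168 0.2734 0.0755]
144 [0.5107 0.2738 0.0779]
152 [0.5042 0.2751 0.0804]
t 8.3 tip [ 0.4834 -0.022   0.1843] toolx [-0.001 -0.    -1.   ] y [ 0.139 -0.99  -0.   ] z [-0.99  -0.139  0.001]
shift in units of 0.03: [ 3.475  0.812 -1.824] twist deg -0.12 F [ 0.23  1.17 -0.9 ] w 0.0001 q [-0.19  0.17  1.77 -0.    1.2   1.24]
light_button_top [(0.93, array([ 0.5419, -0.0392,  0.0432])), (0.2, array([ 0.4955, -0.2729,  0.0471]))]
start_key_top [(0.8, array([ 0.5019, -0.2708,  0.0482]))]
light_plinth [(0.81, array([0.6063, 0.0159, 0.0022]))]
```

View pics/w4.png

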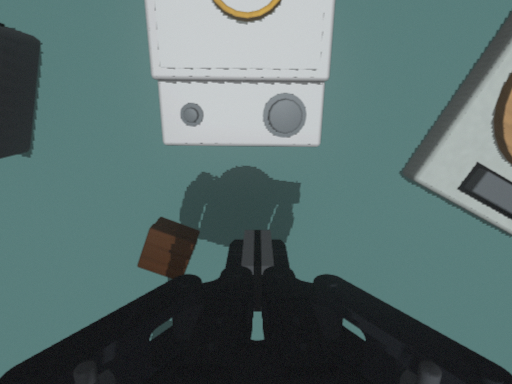

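```bash
python3 - <<'E'
from h import *
m=np.load('pics/w4.npz')
print(ray(m,286,115,.042).round(4), ray(m,153,79,.045).round(4), ray(m,329,81,.045).round(4))
t=ray(m,286,115,.042)
plan([t[0],t[1],0.05],0.142)
plan([0.5415,-0.039,0.05],0.142)
E
```

```text
[ 0.5442 -0.0395  0.042 ] [0.5585 0.0838 0.045 ] [ 0.579  -0.0723  0.045 ]
t 8.5 tip [ 0.4822 -0.0194  0.1846] toolx [-0.001  0.001 -1.   ] y [ 0.143 -0.99  -0.001] z [-0.99  -0.143  0.001]
shift in units of 0.03: [ 4.483  0.962 -1.951] twist deg 0.08 F [-0.32  0.08  0.44] w -0.0 q [-0.19  0.17  1.77  0.    1.2   1.24]
t 8.5 tip [ 0.4822 -0.0194  0.1846] toolx [-0.001  0.001 -1.   ] y [ 0.143 -0.99  -0.001] z [-0.99  -0.143  0.001]
shift in units of 0.03: [ 4.483  0.933 -1.865] twist deg 0.08 F [-0.32  0.08  0.44] w -0.0 q [-0.19  0.17  1.77  0.    1.2   1.24]
```

Emit:
play_rows(steps=[[1, 0.5, 0.5, -1, 0], [1, 1, 0.45, -0.9, 0], [1, 1, 0, 0, 0], [1, 0.8, 0, 0, 0], [1, 0.7, 0, 0, 0], [1, 0, 0, 0, 0], [1, 0, 0, 0, 0], [1, 0, 0, 0, 0]])

```text
clock: 9.3
position: [0.5436, -0.0402, 0.1393]
ee_rot: [0.051, 0.706, 0.05, -0.704]
contact_force: [-0.6, -0.9, 1.4]
width: -0.0001
```

```bash
python3 - <<'E'
from h import *
plan([0.5425,-0.039,0.034],0.142)
img,d,m=snap('wrist','w5.png')
E
```

```text
t 9.3 tip [ 0.5438 -0.0402  0.0663] toolx [ 0.003 -0.    -1.   ] y [ 0.143 -0.99   0.001] z [-0.99  -0.143 -0.002]
shift in units of 0.03: [ 1.076 -0.044  0.034] twist deg 0.09 F [-0.57 -0.93  1.45] w -0.0001 q [-0.2   0.37  1.81  0.    0.96  1.23]
```

View pics/w5.png

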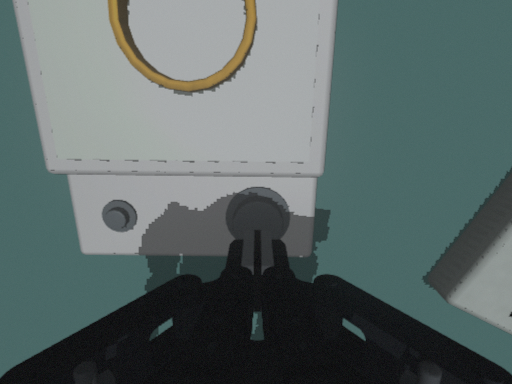

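The fingers are centred on the large button at (258,215); the small one at (118,217) is well clear.

Emit:
play_rows(steps=[[1, 0.4, -0.04, 0.03, 0], [1, 0.3, 0, 0, 0], [1, 0.1, 0, 0, 0], [1, 0.1, 0, 0, 0], [1, 0.1, 0, 0, 0], [1, 0.05, 0, 0, 0], [1, 0, 0, 0, 0]])

```text
clock: 10.05
position: [0.5414, -0.0394, 0.1066]
ee_rot: [-0.05, -0.705, -0.05, 0.705]
contact_force: [-1.7, 1.2, 3.6]
width: -0.0001
```

Emit:
play_rows(steps=[[1, 0.05, 0, 0, 0], [1, 0.05, 0, 0, 0], [1, 0, 0, 0, 0]])

```text
clock: 10.35
position: [0.5414, -0.0394, 0.1065]
ee_rot: [0.051, 0.706, 0.05, -0.705]
contact_force: [-6.9, 1.0, 23.6]
width: -0.0002
```

Firm stop at tip 33.5 mm (24 N, expected 34 mm). I'll lift and move to the turntable.

Emit:
play_rows(steps=[[1, -0.4, 0, 0, 0], [1, -1, 0, 0, 0], [1, -1, 0, 0, 0], [1, -1, 0, 0, 0], [1, -1, 0, 0.5, 0], [1, -0.5, 0, 1, 0], [1, 0, 0, 1, 0], [1, 0, 0, 0, 0], [1, 0, 0, 0, 0]])

```text
clock: 11.25
position: [0.4678, -0.0504, 0.2509]
ee_rot: [0.051, 0.706, 0.05, -0.704]
contact_force: [-0.1, -0.4, -0.5]
width: 0.0002
```

```bash
python3 - <<'E'
from h import *
plan([0.43,-0.25,0.185],-0.31)
img,d,m=snap('wrist','w6.png')
K=m['mtx'];v,u=np.mgrid[0:384,0:512]
P=np.stack([(u-K[0,2])/K[0,0]*d,(v-K[1,2])/K[1,1]*d,d],-1)
W=(P-m['t'])@m['R']
for t in ([.5425,-.039],[.5425,-.014],[.555,.05]):
    k=np.hypot(W[...,0]-t[0],W[...,1]-t[1])<0.005; print(t,np.median(W[k],0))
for q in ['light_button_top','light_plinth']:
    r=manip.mark_of('wrist',q)
    print(q,[(round(x['conf'],2),w(m,x['location']).round(4)) for x in r[:3]])
E
```

```text
t 11.25 tip [ 0.4679 -0.0504  0.1779] toolx [ 0.003 -0.001 -1.   ] y [ 0.142 -0.99   0.001] z [-0.99  -0.142 -0.002]
shift in units of 0.03: [-0.234  6.409  2.188] twist deg 25.91 F [-0.12 -0.36 -0.47] w 0.0002 q [-0.26  0.16  1.8   0.    1.18  1.17]
[0.5425, -0.039] [ 0.542632   -0.038171    0.32296606]
[0.5425, -0.014] [ 0.54255929 -0.01394037  0.02986396]
[0.555, 0.05] [0.55509034 0.05005986 0.02980824]
light_button_top [(0.62, array([ 0.5409, -0.0406,  0.0353]))]
light_plinth [(0.85, array([0.6039, 0.0119, 0.0039]))]
```

View pics/w6.png

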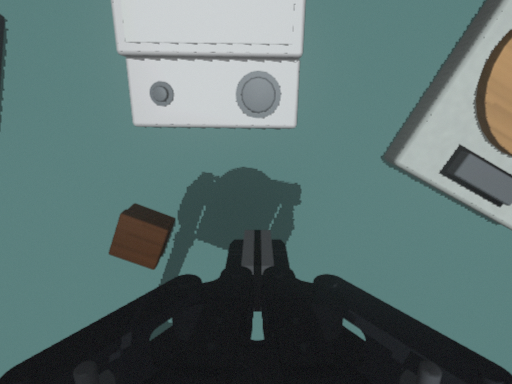

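Plinth is in place, and the large button at (258,94) looks lower (mark z 35 mm, was 43). Turning to align with the turntable.

Emit:
play_rows(steps=[[1, 0, 1, 0, 0], [1, 0, 1, 0.3, 0], [1, 0, 1, 0.5, 0], [1, 0, 1, 0.5, 0], [1, 0, 1, 0.5, 0], [1, 0, 1, 0.4, 0], [1, -0.2, 0.4, 0, 1], [1, 0, 0, 0, 1], [1, 0, 0, 0, 1], [1, 0, 0, 0, 1], [1, 0, 0, 0, 0.3], [1, 0, 0, 0, 0], [1, 0, 0, 0, 0], [1, 0, 0, 0, 0]])

```text
clock: 12.8
position: [0.4297, -0.2497, 0.2563]
ee_rot: [0.108, -0.699, 0.108, 0.699]
contact_force: [0.3, -0.1, 0.2]
width: 0.0001
```

```bash
python3 - <<'E'
from h import *
plan([0.498,-0.270,0.065],-0.31)
img,d,m=snap('wrist','w7.png')
np.savez('pics/w7.npz',d=d,img=img,**m)
for q in ['start_key_top','turntable','ring_cone']:
    r=manip.mark_of('wrist',q)
    print(q,[(round(x['conf'],2),w(m,x['location']).round(4)) for x in r[:3]])
E
```

```text
t 12.8 tip [ 0.4297 -0.2497  0.1833] toolx [-0.  0. -1.] y [-0.302 -0.953 -0.   ] z [-0.953  0.302  0.   ]
shift in units of 0.03: [ 3.942 -0.041 -2.374] twist deg 0.18 F [ 0.27 -0.08  0.21] w 0.0001 q [-0.67  0.19  1.74 -0.    1.21  1.21]
start_key_top [(0.82, array([ 0.4964, -0.2684,  0.0468]))]
turntable [(0.83, array([ 0.5649, -0.2921,  0.0016]))]
ring_cone []
```

View pics/w7.png

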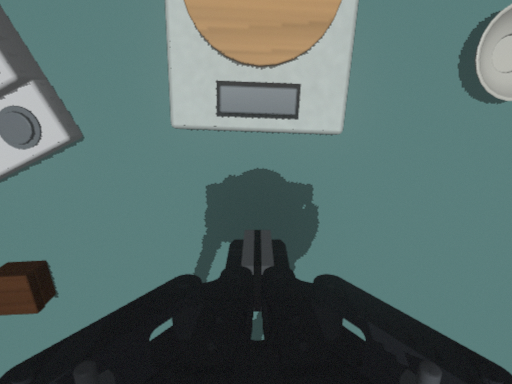

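Key at (258,99), turntable edges nearly parallel to the tool axes.

```bash
python3 - <<'E'
from h import *
m=np.load('pics/w7.npz')
print(ray(m,258.5,99,.046).round(4),ray(m,173,126,.032),ray(m,343,133,.032), ray(m,262,67,.045))
t=ray(m,258.5,99,.046)
plan([t[0],t[1],0.06],-0.31)
E
```

```text
[ 0.4979 -0.2716  0.046 ] [ 0.49872863 -0.18452977  0.032     ] [ 0.44220458 -0.34116537  0.032     ] [ 0.52275205 -0.28263909  0.045     ]
t 13.0 tip [ 0.4294 -0.2496  0.1835] toolx [ 0. -0. -1.] y [-0.303 -0.953  0.   ] z [-0.953  0.303 -0.   ]
shift in units of 0.03: [ 4.116  0.009 -2.397] twist deg 0.15 F [ 0.22 -0.31 -0.97] w 0.0002 q [-0.67  0.19  1.74 -0.    1.21  1.21]
```

Emit:
play_rows(steps=[[1, 0.5, 0, -1, 0], [1, 1, 0, -1, 0], [1, 1, 0, -0.35, 0], [1, 0.8, 0, 0, 0], [1, 0.8, 0, 0, 0], [1, 0, 0, 0, 0], [1, 0, 0, 0, 0], [1, 0, 0, 0, 0]])

```text
clock: 13.8
position: [0.4974, -0.2715, 0.135]
ee_rot: [-0.108, 0.7, -0.109, -0.698]
contact_force: [0.0, -0.8, 0.5]
width: 0.0001
```

```bash
python3 - <<'E'
from h import *
plan([0.497,-0.271,0.046],-0.31)
img,d,m=snap('wrist','w8.png')
E
```

```text
t 13.8 tip [ 0.4975 -0.2716  0.062 ] toolx [ 0.002 -0.002 -1.   ] y [-0.303 -0.953  0.001] z [-0.953  0.303 -0.003]
shift in units of 0.03: [ 0.533 -0.012  0.018] twist deg 0.14 F [ 0.01 -0.79  0.47] w 0.0001 q [-0.62  0.41  1.77 -0.    0.97  1.26]
```

View pics/w8.png

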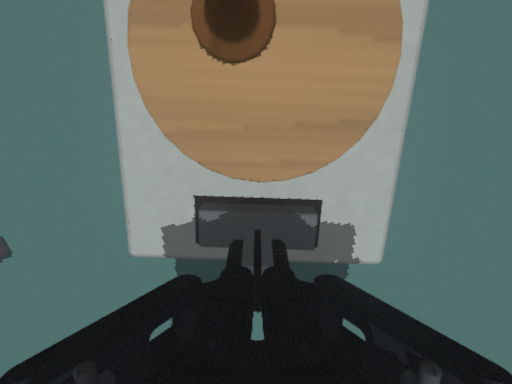

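The fingers are centred over the key at (258,225) and clear of the disc. Pressing down.

Emit:
play_rows(steps=[[1, 0.3, 0, 0, 0], [1, 0.2, 0, 0, 0], [1, 0.15, 0, 0, 0], [1, 0.1, 0, 0, 0], [1, 0.05, 0, 0, 0], [1, 0.05, 0, 0, 0], [1, 0, 0, 0, 0]])

```text
clock: 14.55
position: [0.4967, -0.271, 0.1105]
ee_rot: [-0.108, 0.699, -0.109, -0.698]
contact_force: [-3.5, 2.9, 17.1]
width: 0.0001
```

Emit:
play_rows(steps=[[1, 0, 0, 0, 0], [1, 0, 0, 0, 0], [1, 0, 0, 0, 0], [1, 0, 0, 0, 0], [1, 0, 0, 0, 0], [1, 0, 0, 0, 0], [1, 0, 0, 0, 0], [1, 0, 0, 0, 0], [1, 0, 0, 0, 0], [1, 0, 0, 0, 0]])

```text
clock: 15.55
position: [0.4967, -0.271, 0.1104]
ee_rot: [-0.108, 0.699, -0.109, -0.698]
contact_force: [-2.7, 2.3, 17.4]
width: -0.0001
```

Emit:
play_rows(steps=[[1, -0.3, 0, 0, 0], [1, -0.7, 0, 0, 0], [1, -1, 0, 0, 0], [1, -1, 0, 0, 0], [1, -1, 0, 0, 0], [1, -1, 0, 1, 0], [1, -0.5, 0, 1, 0], [1, 0, 0, 0.5, 0], [1, 0, 0, 0, 0], [1, 0, 0, 0, 0]])

```text
clock: 16.55
position: [0.4253, -0.2483, 0.272]
ee_rot: [0.109, -0.699, 0.108, 0.699]
contact_force: [0.0, -0.2, 0.4]
width: -0.0
```

```bash
python3 - <<'E'
from h import *
plan([0.497,-0.271,0.046],-0.31)
img,d,m=snap('wrist','w9.png')
z0=np.load('pics/w7.npz')
for n,dd,mm in (('before',z0['d'],z0),('after',d,m)):
    K=mm['mtx'];v,u=np.mgrid[0:384,0:512]
    P=np.stack([(u-K[0,2])/K[0,0]*dd,(v-K[1,2])/K[1,1]*dd,dd],-1)
    W=(P-mm['t'])@mm['R']
    k=(dd>0)&(np.hypot(W[...,0]-.497,W[...,1]+.271)<0.008); print(n,'key z',np.median(W[k],0).round(4),k.sum())
for c in ['top']:
    img,d,m=snap(c,'top9.png')
    for q in ['mains_press','light_button_top','start_key_top','light_plinth','turntable']:
        r=manip.mark_of(c,q)
        print(q,[(round(x['conf'],2),w(m,x['location']).round(4)) for x in r[:2]])
    K=m['mtx'];v,u=np.mgrid[0:384,0:512]
    P=np.stack([(u-K[0,2])/K[0,0]*d,(v-K[1,2])/K[1,1]*d,d],-1)
    W=(P-m['t'])@m['R']
    b=np.load('pics/top0.npz')['img']
    a=np.hstack([x[150:250,130:370] for x in (b,)]); e=img[150:250,130:370]
    cv2.imwrite('pics/cmp.png',cv2.resize(np.vstack([a,e]),None,fx=2.8,fy=2.8,interpolation=cv2.INTER_CUBIC)[...,::-1])
E
```

```text
t 16.55 tip [ 0.4253 -0.2482  0.199 ] toolx [-0.     0.001 -1.   ] y [-0.303 -0.953 -0.001] z [-0.953  0.303  0.   ]
shift in units of 0.03: [ 5.098e+00  1.000e-03 -2.509e+00] twist deg 0.12 F [ 0.05 -0.24  0.43] w -0.0 q [-0.67  0.17  1.73  0.    1.24  1.21]
before key z [ 0.4971 -0.271   0.0478] 258
after key z [ 0.4971 -0.271   0.048 ] 238
mains_press [(0.67, array([0.6428, 0.0127, 0.044 ])), (0.46, array([0.5534, 0.266 , 0.0607]))]
light_button_top [(0.55, array([ 0.5392, -0.037 ,  0.0307])), (0.22, array([ 0.7741, -0.2142, -0.0067]))]
start_key_top [(0.67, array([ 0.4942, -0.2697,  0.044 ]))]
light_plinth [(0.58, array([0.5968, 0.0108, 0.0021]))]
turntable [(0.82, array([ 0.5618, -0.2927, -0.0037]))]
```

View pics/cmp.png

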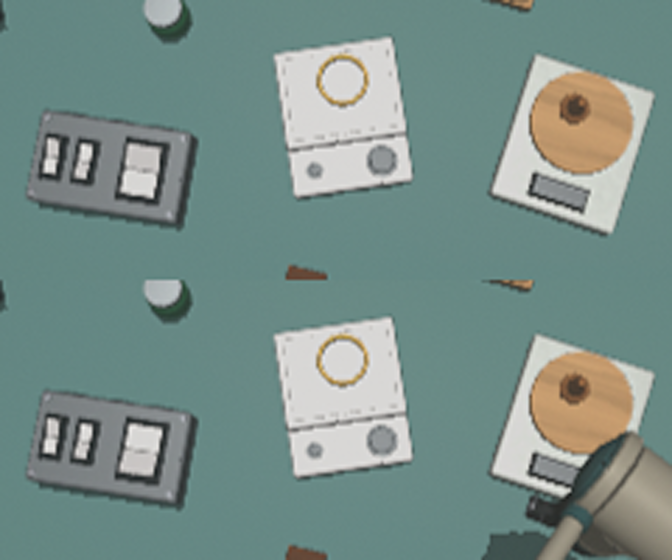

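View pics/w9.png

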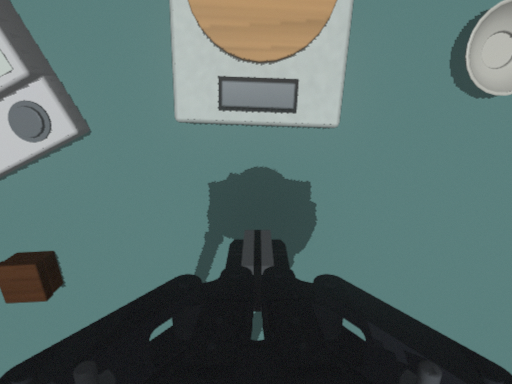

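The before and after views match: plinth, turntable and goods haven't moved, the mains shading has flipped, and the key is back at 48 mm, its height before the press. The robot is clear of everything, so I'm handing in.

```bash
python3 - <<'E'
from rig import manip
print(manip.get_state()['clock'],manip.sign_off())
E
```

```text
the job is handed in; nothing more can be done
16.9 None
```

I made the three presses in order with the gripper shut and handed the job in at 16.9 s. No verdict came back.

| Step | Result | Height at the stop | Force at the stop | Expected height |
|---|---|---|---|---|
| Mains rocker | Tipped to its stop | 67.5 mm | about 15 N | 68 mm |
| Large light button | Pushed to its stop | 33.5 mm | about 24 N | 34 mm |
| Start key | Held at its stop for just over 1 s, then released | 37.5 mm | about 17 N | 38 mm |

**Last checks:**
- **Mains rocker:** after the press, the depth image showed the pressed half level and the other half raised.
- **Start key:** the depth reading was 48 mm both before and after the press, so it has sprung back.
- **Everything else:** the top pictures before and after show no visible change in the narrow rockers, small button, plinth, turntable, cone or bangle. The mug, bead dish and card block were not compared one by one. The gripper was clear at hand-in, with almost no force on it.

**Checks that failed or disagreed:**
- **Large button depth:** my depth check of the button was spoilt by missing readings. Its being fully in rests on the firm stop and on the detector's height dropping from 43 to about 35 mm (31 mm from the top camera).
- **Mains detection:** the last top view put its best "mains_press" match on the plinth, which I ignored as false. The second match was on the rocker.
- **Depth offset:** wrist depth readings ran about 2 mm above the stated heights, within the calibration tolerance.

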